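Raise the glazing booth's sash to the pointer

TASK

Push the window sash of the glazing booth up from beneath its lip, with the fingers, until the lip's outer edge is level with the tip of the pointer clipped to the left rail, then let go and leave it standing there. Work only from underneath: do not pinch the lip or touch the rubber strip on top of it, do not shift the pointer, and leave the pots, bottles and tools where they stand.

Things in the scene. Friction and masses are not known exactly. Their poses are not given: they have to be found in the camera images.
- lip_edge (a point): middle of the lip's outer (free) long edge, half-way through its thickness. The lip is a wooden ledge along the bottom of the sash, 300 mm long, 14 mm thick, standing 36 mm out square from the sash, so towards the robot and up at 35 degrees. Axes: z is the way the sash slides open (up the slope), x square into the booth, y along the lip to the robot's left
- sash (a joint): how far the sash is up its slope, m: 0 shut, 0.19 the upper end. A clear window in an aluminium frame, 350 wide and 172 mm tall, in the front of a white glazing booth 440 mm wide; the front leans back, away from the robot, 35 degrees from vertical. Counterweighted, stiff slide: about 8 N up the slope moves it slowly, and it stays where it is left
- pointer_tip (a point): tip of the pointer that marks the height: a dark steel cone 24 mm long on a clip on the left rail (left as seen by the robot), pointing along the lip to the middle, 4 mm clear of the lip's left end and as far out as the lip's outer edge; axes as for lip_edge. At the mark, lip_edge and pointer_tip agree along z of these axes, so in height. The round thumbscrew on the right rail is no mark
- lip: the whole lip, to be pushed from beneath; origin in the sash's front face, 36 mm inward (x) of lip_edge; axes as for lip_edge. Below it a flat sill panel continues the plane of the sash down to the table, about 7 mm farther in; otherwise there is free space under the lip (its outer edge is 115 mm above the table when shut)
- lip_strip: black rubber strip on the upper face of the lip, not to be touched: 24 x 290 x 4 mm, beginning 12 mm in from the lip's outer edge; origin and axes as for lip
- cup: white ceramic cup, 76 mm wide, 85 mm tall, in front of the booth's right end; loose; origin at the centre of its underside
- jar: closed amber jar, 64 mm wide, 95 mm tall, in front of the booth's left end; loose; origin at the centre of its underside
- bowl: low terracotta bowl, 100 mm wide, 42 mm tall, in front of the booth, left of the middle; loose; origin at the centre of its underside
- rib: flat wooden throwing rib, 50 x 95 x 12 mm, lying in front of the middle of the booth; loose; origin at the centre of its underside
- brush: glaze brush lying beside the booth on the right, about 20 mm high; loose, about 0.2 m long
- glaze: white glaze bottle, 68 mm wide, 150 mm tall, beside the booth on the right, farther back; loose; origin at the centre of its underside
- mug: blue mug, 80 mm wide, 90 mm tall, beside the booth on the left; loose; origin at the centre of its underside

How it is judged:
By the outcome, as a careful person would: the job done as asked, in the order asked, and still so for the second after the job is handed in, with the robot touching nothing.
It also fails if it takes over 42 s, if anything falls off the work surface, if the arm or the gripper's body presses on something with over 40 N, if the wrist force passes 120 N, or if a joint passes its speed limit or range.

ROBOT

A 6-joint arm with a two-finger parallel gripper is mounted at the origin on the work surface. World frame = base frame: x ahead of the robot, y to its left, z up, the work surface at z = 0. Lengths are in mm, angles in rad, forces in N, time in s.
With the tool pointing down it reaches from about 375 to 825 mm from the base axis. Payload 5.5 kg.
Tool frame: the origin (TCP) lies on the centre line of the jaws, within the pads' length; the fingertips stand 25 mm ahead of it and the grasp point (between the pads) lies 6 mm ahead of it; z points along the fingers, y is the direction in which the jaws open and shut (so a half turn about z gives the same grasp; the last joint's range is limited). The gripper opens to 85 mm and grips with 20 to 120 N. Pads are 22 mm wide; open, the fingers measure 114 mm over their backs; the gripper's body (76 mm by 85 mm) begins 54 mm behind the grasp point. The pads swing forward as they close: fully open they stand 13 mm farther back than shut.
Start: joints at [-1.283, 0.314, -0.047, 1.21, 0, 1.571], TCP at [170.303, -575.319, 256.299] pointing down, gripper open.
Joint ranges: [-2.67, 2.67], [-0.69, 1.73], [-1.03, 1.25], [-2.08, 2.16], [-1.42, 1.45], [-3.14, 3.14]. Speed limits (rad/s): [2.39, 2.39, 3.01, 3.14, 3.14, 3.14].

INTERFACE

Orientations are given as a unit quaternion [x, y, z, w].
In Python, from bench import sense, capture, env, nets gives the robot as it stands.
- The arm moves only by the tool arm_command, never from a script. Its argument "series" is a list of rows, each an object with "offset": the shift along the tool's x, y, z in cm, a list of three; "dr": the turn, a rotation vector about the tool's x, y, z in rad, a list of three. In form: [{"offset": [tx, ty, tz], "dr": [wx, wy, wz]}, ...]. A call has 1 to 12 rows; each row is the pose to reach, as a shift and turn from the pose commanded when the call began, along the tool's axes at that moment; what a row does not reach only later rows make up. A row lasts 1/8 s, in which the tool goes at most 62.5 mm and 10.7 degrees, less where a joint would pass 70% of its speed; a pose out of reach is approached as far as the arm can. A call with a gripper value outside its range is refused whole. "claw" is the finger opening in cm, from 0 to 8.54, set as the call begins (left out, the last holds). The fingers move at their own pace and stop on an object; "grip_force" is the grip in N (left out, the last holds). Time passes only in rows, so rows that repeat a pose let the fingers close. It gives the time, the measured TCP pose, the force and the opening at its end, in the units of the state.
- sense(): the state, without advancing time (a new reading comes with each control period).
- capture(name): name is "side" or "top"; returns a dict with "image" (400x640x3 uint8, blue, green, red), "fovy" (degrees; the focal length in pixels is half the picture's height over the tangent of half this angle, whatever the lens; pixels are square), "cx", "cy" (the principal point, pixels), "rvec" (rotation vector, rad) and "tvec" (3), from world to camera coordinates, as OpenCV has them. Camera axes: x right, y down, z forward; pixel columns grow to the right and rows downward; lengths in mm; the calibration is good to about 2 mm. A picture is of the moment at which its call begins. There is no depth.
- env.job_done(): hands the job in, once; it reports no verdict.
Trained networks look in the newest picture that a camera, given by its name, has taken for a name from the list of things; names that differ only in an ending like _2 or _b are one class to them, and where a whole thing is asked for, a point or a joint stands for the part that bears it (a point fixed in the world has none). Each returns a list of dicts, best first, with "score" (0 to 1); they miss things now and then, are a little off and sometimes report something else, mostly with a low value. They report only what shows in the picture. A call takes as long as a camera call.
- nets.masks_of(name, camera): "mask" (400x640 bool, what is visible of it) and "pixel" ([column, row] in pixels, amid what is visible of it).
- nets.tip_of(name, camera): "pixel" ([column, row] in pixels: a listed point, or the origin of a listed thing).
The state is a dict: "time": time; "joint_pos": joint angles; "qvel": joint speeds; "joint_torque": joint torques, N m; "tool_pos": TCP position; "orientation": TCP orientation; "ft_force": force on the tool from outside, world axes, zero at the start; "wrist_torque": the same for the moment, N m; "grip_width": finger opening in mm.
Only numpy, scipy, OpenCV 4.12 (cv2) and the standard library are available. Lean on these libraries where they do the work, as an engineer would, in place of code of your own. Each camera call takes 0.05 s, during which the arm holds its last target. There are 200 camera calls.

## Working session

There is one attempt and no reset: what is moved stays moved. The work goes in short steps, Python scripts to look and compute and a tool call to move; the robot and the scene stay as the last step left them, time stands still between calls to the robot, and variables do not carry over. Pictures are saved under pics/ and viewed, about 8 in all and at most 12, crops included, and the job is handed in when it is done.

Besides the shell and the picture viewer there is one more tool, called after "Emit:" by a JSON object that holds its "fn" and its "kwargs", one argument or row to a line. arm_command: Moves the arm, as the interface text tells. Its arguments: {"type":"object","properties":{"series":{"type":"array","items":{"type":"object","properties":{"offset":{"type":"array","items":{"type":"number"}},"dr":{"type":"array","items":{"type":"number"}}}}},"claw":{"type":"number"},"grip_force":{"type":"number"}},"required":["series"]}

```bash
mkdir -p pics
cat > h.py <<'E'
from bench import sense, capture, env, nets
import numpy as np, cv2
from scipy.spatial.transform import Rotation as R
def cam(c):
    f=200/np.tan(np.radians(c['fovy'])/2); f=c['image'].shape[0]/2/np.tan(np.radians(c['fovy'])/2)
    K=np.array([[f,0,c['cx']],[0,f,c['cy']],[0,0,1]]); Rm=cv2.Rodrigues(np.array(c['rvec'],float))[0]
    return K,Rm,np.array(c['tvec'],float).reshape(3)
def proj(c,p):
    K,Rm,t=cam(c); q=(K@(Rm@np.atleast_2d(p).T+t[:,None])); return (q[:2]/q[2]).T
def ray(c,px):
    K,Rm,t=cam(c); d=Rm.T@np.linalg.solve(K,[*px,1]); return -Rm.T@t,d/np.linalg.norm(d)
def tri(c1,p1,c2,p2):
    a,u=ray(c1,p1);b,v=ray(c2,p2)
    s=np.linalg.lstsq(np.c_[u,-v],b-a,rcond=None)[0]
    A=a+s[0]*u;B=b+s[1]*v; return (A+B)/2,np.linalg.norm(A-B)
def onz(c,px,z):
    a,u=ray(c,px); return a+u*(z-a[2])/u[2]
E
python3 - <<'E'
from h import *
C={n:capture(n) for n in('side','top')}
for n in C:
    cv2.imwrite(f'pics/{n}0.png',C[n]['image']); print(n,C[n]['fovy'],C[n]['cx'],C[n]['cy'],ray(C[n],(320,200)))
P={}
for k in ['lip_edge','pointer_tip','lip','cup','jar','bowl','rib','glaze','mug','brush']:
    for n in C:
        r=nets.tip_of(k,n)[:2]; P[k,n]=r
        print(k,n,[(np.round(x['pixel'],1).tolist(),round(x['score'],2)) for x in r], np.round(onz(C[n],r[0]['pixel'],0)) if r else '')
    if P[k,'side'] and P[k,'top']:
        print('   tri',*[np.round(v,1) for v in tri(C['side'],P[k,'side'][0]['pixel'],C['top'],P[k,'top'][0]['pixel'])])
s=sense();print(s)
E
```

```text
side 54.05427625526841 317.4092723367528 201.63388001833007 (array([ 520.3118368 , -929.85103152,  734.18377583]), array([ 0.02693626,  0.83329567, -0.55217096]))
top 44.22729871287541 323.48819039113175 201.47721616777142 (array([ 333.84541815,   10.32855115, 1359.78326731]), array([ 0.17329811,  0.00755748, -0.98484042]))
lip_edge side [([324.0, 216.6], 0.66)] [566.  82.   0.]
lip_edge top [([363.7, 201.2], 0.77)] [ 573. -102.    0.]
   tri [554.5 -91.3 124.9] 7.3
pointer_tip side [([363.8, 153.9], 0.55), ([295.2, 221.6], 0.29)] [747. 517.   0.]
pointer_tip top [([312.3, 136.2], 0.57)] [758.  48.   0.]
   tri [677.3  40.9 243. ] 10.0
lip side [([329.5, 224.2], 0.78)] [581.  41.   0.]
lip top [([365.8, 190.6], 0.65)] [ 603. -107.    0.]
   tri [577.2 -98.5 106.9] 9.5
cup side [([259.5, 310.0], 0.82), ([261.7, 351.4], 0.39)] [ 397. -293.    0.]
cup top [([429.4, 266.5], 0.61)] [ 396. -284.    0.]
   tri [ 395.8 -285.7   -8. ] 0.0
jar side [([300.0, 202.0], 0.87)] [488. 168.   0.]
jar top [([260.6, 231.2], 0.63)] [481. 183.   0.]
   tri [485.2 185.1 -12.1] 5.5
bowl side [([292.9, 221.
[... 641 characters left out ...]
t_pos': array([-1.28299251e+00,  3.13482423e-01, -4.71058956e-02,  1.21021296e+00,
       -2.21539533e-05,  1.57080500e+00]), 'qvel': array([ 9.91827238e-04, -5.96158099e-04, -8.24825545e-05, -1.17391154e-04,
        2.55752207e-04, -1.87338980e-03]), 'joint_torque': array([-3.15857151e-04, -5.39474881e+01,  3.40054429e+01,  1.58578383e-03,
       -3.16657224e-04, -3.25276382e-06]), 'tool_pos': array([ 170.29817675, -575.31164384,  256.30745036]), 'orientation': array([ 9.89664597e-01,  1.43401483e-01, -1.13173294e-05, -8.60256777e-07]), 'ft_force': array([-0.87664334, -0.74494577,  0.67787083]), 'wrist_torque': array([-0.00569798, -0.02189563,  0.02294819]), 'grip_width': 85.38942525110737}
```

Run:
```python
import cv2
a=cv2.imread('pics/side0.png');b=cv2.imread('pics/top0.png')
cv2.imwrite('pics/v1.png',cv2.resize(a[60:400,180:480],None,fx=1.75,fy=1.75,interpolation=cv2.INTER_CUBIC))
cv2.imwrite('pics/v2.png',cv2.resize(b[80:320,200:520],None,fx=2.4,fy=2.4,interpolation=cv2.INTER_CUBIC))
```

```text
(no output)
```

View pics/v1.png

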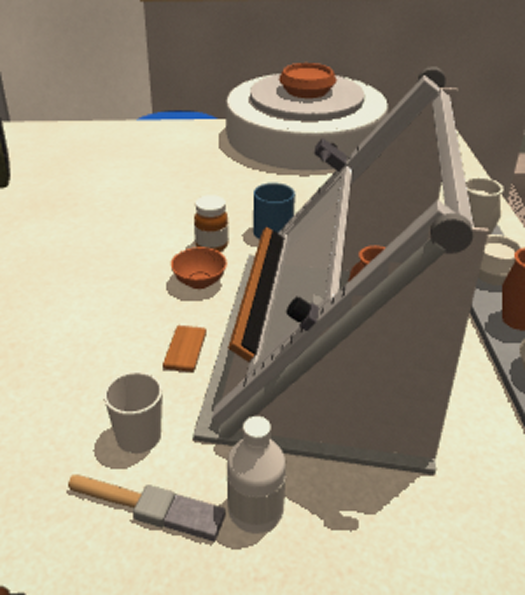

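View pics/v2.png

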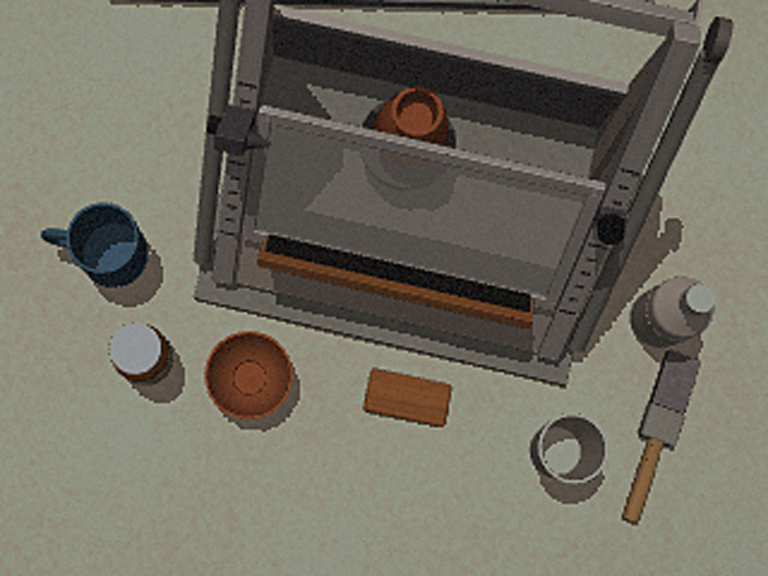

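The side view shows the sash low, with the pointer on the far (left) rail at about (362,150) in the full image. In the top view the lip runs from (307,186) to (421,214) and the pointer tip is at about (312,140). The booth is yawed about -13°. I'll fit the lip box to both masks next.

```bash
cat >> h.py <<'E'
from scipy.optimize import minimize
S,Cc=np.sin(np.radians(35)),np.cos(np.radians(35))
def axes(yaw):
    h=np.array([np.cos(yaw),np.sin(yaw),0]); y=np.array([-np.sin(yaw),np.cos(yaw),0])
    return np.c_[Cc*h-[0,0,S],y,S*h+[0,0,Cc]]
BOX=np.array([[x,y,z] for x in(0,36) for y in(-150,150) for z in(-7,7)],float)
def hullmask(c,pts):
    q=cv2.convexHull((proj(c,pts)*16).round().astype(np.int32)) # subpixel
    m=np.zeros((400,640),np.uint8); cv2.fillConvexPoly(m,q,255,cv2.LINE_AA,4); return m/255.
def fitlip(C,M,p0,free=(0,1,2,3)):
    free=list(free)
    def f(d):
        p=np.array(p0,float); p[free]+=d*np.array([1,1,1,.01])[free]; A=axes(p[3])
        return sum(np.abs(hullmask(C[n],p[:3]+BOX@A.T)-M[n]).sum()/M[n].sum() for n in C)
    n=len(free); r=minimize(f,np.zeros(n),method='Nelder-Mead',options=dict(initial_simplex=np.vstack([np.zeros(n),8*np.eye(n)]),maxiter=600,xatol=.02,fatol=1e-4))
    p=np.array(p0,float); p[free]+=r.x*np.array([1,1,1,.01])[free]; return p,r.fun
def fitptr(C,px,p):
    # slope height of pointer above lip edge, from tip pixels
    A=axes(p[3]); out={}
    for n in C:
        ss=np.arange(-20,200,.1); q=proj(C[n],p[:3]+A[:,1]*154+ss[:,None]*A[:,2])
        d=np.linalg.norm(q-px[n],axis=1); i=d.argmin(); out[n]=(round(ss[i],1),round(d[i],2))
    return out
E
python3 - <<'E'
from h import *
C={n:capture(n) for n in('side','top')}
M={}
vis=[]
for n in C:
    r=nets.masks_of('lip',n)[0]; M[n]=r['mask'].astype(float); print(n,r['score'],M[n].sum())
for st in ([554,-91,125,-.22],[560,-95,115,-.25]):
    p,e=fitlip(C,M,st); print(p.round(2),e)
for n in C:
    pp,ee=fitlip({n:C[n]},{n:M[n]},p,(0,1,3)); print(n,pp.round(2),ee)
px={n:nets.tip_of('pointer_tip',n)[0]['pixel'] for n in C}; print(px,fitptr(C,px,p))
A=axes(p[3])
for n,(x0,y0) in dict(side=(280,120),top=(295,120)).items():
    im=cv2.resize(C[n]['image'],None,fx=5,fy=5,interpolation=cv2.INTER_CUBIC)
    q=proj(C[n],p[:3]+BOX@A.T)
    h=cv2.convexHull(((q+.5)*5).astype(np.int32)); cv2.polylines(im,[h],True,(0,255,0),1)
    cv2.circle(im,tuple(((np.array(px[n])+.5)*5).astype(int)),4,(0,0,255),1)
    vis.append(im[y0*5:y0*5+600,x0*5:x0*5+(400 if n=='side' else 640)])
cv2.imwrite('pics/v3.png',cv2.resize(np.hstack(vis),None,fx=.76,fy=.76,interpolation=cv2.INTER_AREA))
np.save('p0.npy',p)
E
```

```text
side 0.88 461.0
top 0.9 781.0
[ 5.5074e+02 -7.3310e+01  9.4560e+01 -2.0000e-01] 2.7971000143720017
[ 5.4780e+02 -8.7420e+01  1.1008e+02 -1.9000e-01] 2.813697318023312
side [ 5.4202e+02 -8.1050e+01  1.1008e+02 -1.5000e-01] 1.5296329377738083
top [ 5.5122e+02 -9.0960e+01  1.1008e+02 -2.2000e-01] 1.2231176721648966
{'side': [366.1, 152.4], 'top': [312.0, 136.9]} {'side': (np.float64(170.8), np.float64(3.07)), 'top': (np.float64(178.6), np.float64(1.58))}
```

View pics/v3.png

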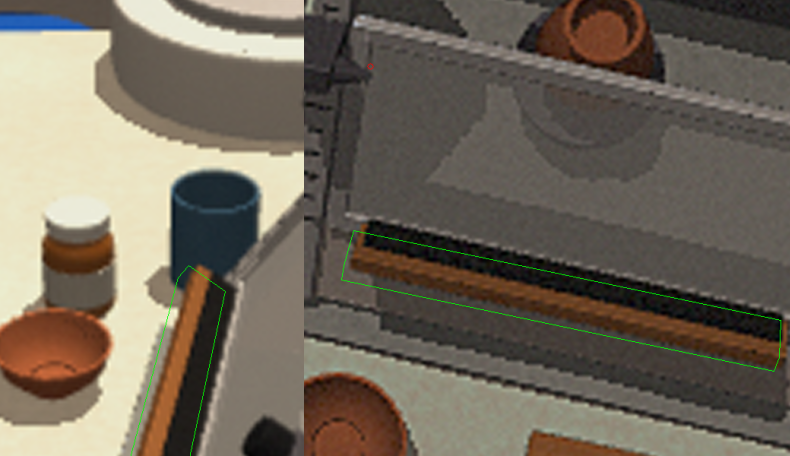

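The net's mask leaves out the black strip, so I'll subtract the strip from the model and refit.

```bash
cat >> h.py <<'E'
STRIP=np.array([[x,y,z] for x in(12,36) for y in(-145,145) for z in(7,11)],float)
def fitlip(C,M,p0,free=(0,1,2,3)):
    free=list(free); sc=np.array([1,1,1,.01])[free]
    def f(d):
        p=np.array(p0,float); p[free]+=d*sc; A=axes(p[3]); e=0
        for n in C:
            m=hullmask(C[n],p[:3]+BOX@A.T)*(1-hullmask(C[n],p[:3]+STRIP@A.T))
            e+=np.abs(cv2.GaussianBlur(m,(0,0),1.)-cv2.GaussianBlur(M[n],(0,0),1.)).sum()/M[n].sum()
        return e
    n=len(free); best=None; x=np.zeros(n)
    for s in (10,-5,3):
        r=minimize(f,x,method='Nelder-Mead',options=dict(initial_simplex=np.vstack([x,x+s*np.eye(n)]),maxiter=600,xatol=.02,fatol=1e-4)); x=r.x
    p=np.array(p0,float); p[free]+=x*sc; return p,r.fun
E
cat > look.py <<'E'
from h import *
import sys
def look(tag,start,free=(0,1,2,3)):
    C={n:capture(n) for n in('side','top')}; M={}
    for n in C: M[n]=nets.masks_of('lip',n)[0]['mask'].astype(float)
    p,e=fitlip(C,M,start,free); print('fit',p.round(3),round(e,3))
    px={n:nets.tip_of('pointer_tip',n)[0]['pixel'] for n in C}; print(px,fitptr(C,px,p))
    A=axes(p[3]); vis=[]
    for n,(x0,y0) in dict(side=(280,120),top=(295,120)).items():
        im=cv2.resize(C[n]['image'],None,fx=5,fy=5,interpolation=cv2.INTER_CUBIC)
        for B in (BOX,STRIP): cv2.polylines(im,[cv2.convexHull(((proj(C[n],p[:3]+B@A.T)+.5)*5).astype(np.int32))],True,(0,255,0),1)
        cv2.circle(im,tuple(((np.array(px[n])+.5)*5).astype(int)),4,(0,0,255),1)
        vis.append(im[y0*5:y0*5+600,x0*5:x0*5+(400 if n=='side' else 640)])
    cv2.imwrite(f'pics/{tag}.png',cv2.resize(np.hstack(vis),None,fx=.76,fy=.76,interpolation=cv2.INTER_AREA))
    return p,C
E
python3 - <<'E'
from look import *
p,C=look('v4',[554,-91,125,-.22]); np.save('p0.npy',p)
A=axes(p[3]); s=sense()
print(A.round(3),R.from_quat(s['orientation']).as_matrix().round(3))
for n in C: print(n,proj(C[n],p[:3]).round(1))
E
```

```text
fit [ 5.55119e+02 -8.50120e+01  1.10863e+02 -2.09000e-01] 0.244
{'side': [365.2, 151.9], 'top': [312.4, 140.2]} {'side': (np.float64(162.2), np.float64(0.57)), 'top': (np.float64(156.3), np.float64(2.74))}
[[ 0.801  0.208  0.561]
 [-0.17   0.978 -0.119]
 [-0.574  0.     0.819]] [[ 0.959  0.284 -0.   ]
 [ 0.284 -0.959  0.   ]
 [ 0.    -0.    -1.   ]]
side [[322.8 219.7]]
top [[360.7 200.4]]
```

View pics/v4.png

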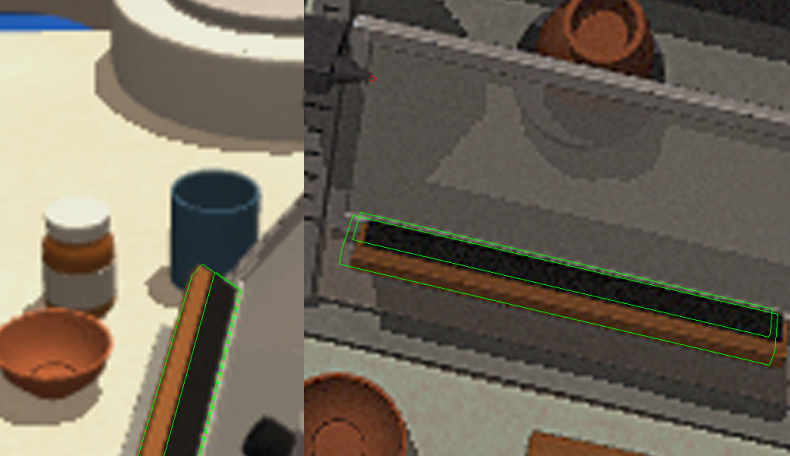

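```bash
cat >> h.py <<'E'
def tool_target(pos,A):
    """offset cm and rotvec from current pose to pos, tool axes x=z', y=-y', z=x'"""
    s=sense(); R0=R.from_quat(s['orientation']).as_matrix(); T=np.c_[A[:,2],-A[:,1],A[:,0]]
    return (R0.T@(np.array(pos)-s['tool_pos'])/10).round(2).tolist(), R.from_matrix(R0.T@T).as_rotvec().round(4).tolist()
E
python3 - <<'E'
from h import *
A=axes(-.213)
print(tool_target([420,-110,260],A))
E
```

```text
([37.15, -37.53, -0.37], [-0.2403, 0.9392, 0.4614])
```

Emit:
{"fn": "arm_command", "kwargs": {
  "series": [
    {"offset":[6,-6,0],"dr":[0,0,0]},
    {"offset":[12,-12,0],"dr":[-0.03,0.13,0.06]},
    {"offset":[17,-17,0],"dr":[-0.07,0.27,0.13]},
    {"offset":[21,-21,0],"dr":[-0.1,0.4,0.2]},
    {"offset":[25,-25,0],"dr":[-0.14,0.54,0.26]},
    {"offset":[29,-29,0],"dr":[-0.17,0.67,0.33]},
    {"offset":[33,-33,-0.2],"dr":[-0.21,0.81,0.4]},
    {"offset":[37.15,-37.5,-0.4],"dr":[-0.24,0.939,0.461]},
    {"offset":[37.15,-37.5,-0.4],"dr":[-0.24,0.939,0.461]},
    {"offset":[37.15,-37.5,-0.4],"dr":[-0.24,0.939,0.461]},
    {"offset":[37.15,-37.5,-0.4],"dr":[-0.24,0.939,0.461]}
  ],
  "claw": 0,
  "grip_force": 20
}}

```text
time: 3.08
tool_pos: [444.2, -120.9, 331.3]
orientation: [0.898, -0.093, 0.428, 0.043]
ft_force: [0.2, -0.5, -0.1]
grip_width: -0.4
```

Run:
```python
from h import *
A=axes(-.213); L=np.array([557,-89,115]); s=sense()
print(s['time'],s['tool_pos'].round(1),s['joint_pos'].round(2),s['ft_force'].round(1),s['grip_width'])
for d in ((-80,-40),(-3,-34)): print(tool_target(L+A[:,0]*d[0]+A[:,2]*d[1],A))
```

```text
3.075 [ 444.2 -120.9  331.3] [-0.33 -0.65 -1.02  0.32  0.1   3.06] [ 0.2 -0.5 -0.1] -0.3999971057606148
([-14.81, -5.42, 14.03], [-0.0084, 0.0713, 0.0023])
([-13.66, -5.36, 21.67], [-0.0084, 0.0713, 0.0023])
```

```bash
cat >> h.py <<'E'
def tgt(xz,t,flip=True,dz=0,L=np.array([557,-89,115.]),yaw=-.213):
    """TCP at lip-frame (x,z) from lip edge L, fingers tilted t below x'; x_tool=-up"""
    A=axes(yaw); f=np.cos(t)*A[:,0]-np.sin(t)*A[:,2]; u=np.sin(t)*A[:,0]+np.cos(t)*A[:,2]; g=-1 if flip else 1
    pos=L+A[:,0]*xz[0]+A[:,2]*xz[1]+[0,0,dz]; T=np.c_[g*u,-g*A[:,1],f]
    s=sense(); R0=R.from_quat(s['orientation']).as_matrix()
    return pos.round(1),(R0.T@(pos-s['tool_pos'])/10).round(2).tolist(), R.from_matrix(R0.T@T).as_rotvec().round(4).tolist()
E
python3 - <<'E'
from h import *
for g in(True,False): print(tgt((-50,-28),.40,g,140))
E
```

```text
(array([501.3, -76.9, 260.7]), [-2.53, -5.44, 8.11], [0.5133, -0.0122, -3.0954])
(array([501.3, -76.9, 260.7]), [-2.53, -5.44, 8.11], [-0.0078, -0.3286, 0.0039])
```

Emit:
{"fn": "arm_command", "kwargs": {
  "series": [
    {"offset":[-0.3,-0.6,0.9],"dr":[0.03,0,-0.18]},
    {"offset":[-0.6,-1.2,1.8],"dr":[0.06,0,-0.36]},
    {"offset":[-0.9,-1.8,2.7],"dr":[0.09,0,-0.54]},
    {"offset":[-1.2,-2.4,3.6],"dr":[0.12,0,-0.72]},
    {"offset":[-1.5,-3.0,4.5],"dr":[0.15,0,-0.9]},
    {"offset":[-1.8,-3.6,5.4],"dr":[0.18,0,-1.08]},
    {"offset":[-2.0,-4.2,6.3],"dr":[0.21,0,-1.26]},
    {"offset":[-2.2,-4.8,7.2],"dr":[0.24,0,-1.44]},
    {"offset":[-2.5,-5.4,8.1],"dr":[0.27,0,-1.62]},
    {"offset":[-2.5,-5.4,8.1],"dr":[0.3,-0.01,-1.8]},
    {"offset":[-2.5,-5.4,8.1],"dr":[0.33,-0.01,-1.98]},
    {"offset":[-2.5,-5.4,8.1],"dr":[0.36,-0.01,-2.16]}
  ]
}}

```text
time: 4.58
tool_pos: [500.9, -80.2, 260.3]
orientation: [0.501, 0.808, 0.167, 0.263]
ft_force: [-0.1, 0.1, -1.1]
grip_width: 0.2
```

Run:
```python
from h import *
s=sense(); print(s['joint_pos'].round(2)); print(tgt((-50,-28),.40,True,140))
```

```text
[-0.25 -0.32 -0.86  0.41  0.15  0.91]
(array([501.3, -76.9, 260.7]), [0.27, 0.2, -0.01], [0.1499, -0.0052, -0.9339])
```

Emit:
{"fn": "arm_command", "kwargs": {
  "series": [
    {"offset":[0.1,0.1,0],"dr":[0.028,0,-0.17]},
    {"offset":[0.2,0.2,0],"dr":[0.056,0,-0.34]},
    {"offset":[0.27,0.2,0],"dr":[0.084,0,-0.51]},
    {"offset":[0.27,0.2,0],"dr":[0.11,0,-0.68]},
    {"offset":[0.27,0.2,0],"dr":[0.14,0,-0.85]},
    {"offset":[0.27,0.2,0],"dr":[0.15,-0.005,-0.934]},
    {"offset":[0.27,0.2,0],"dr":[0.15,-0.005,-0.934]},
    {"offset":[0.27,0.2,0],"dr":[0.15,-0.005,-0.934]}
  ]
}}

```text
time: 5.58
tool_pos: [501.5, -76.3, 260.9]
orientation: [0.105, 0.955, -0.028, 0.275]
ft_force: [-0.1, -0.1, 0.1]
grip_width: 0.3
```

Run:
```python
from h import *
s=sense(); print(s['joint_pos'].round(2))
for q in ((-50,-28,140),(-50,-28,0),(-4,-26,0)): print(tgt(q[:2],.40,True,q[2]))
```

```text
[-0.12 -0.28 -0.8   0.5  -0.05  0.08]
(array([501.3, -76.9, 260.7]), [0.01, -0.07, 0.01], [0.0016, 0.0002, -0.0064])
(array([501.3, -76.9, 120.7]), [7.45, -0.14, 11.87], [0.0016, 0.0002, -0.0064])
(array([539.2, -85.2,  96. ]), [5.48, -0.13, 16.03], [0.0016, 0.0002, -0.0064])
```

Pose reached. Next I'll descend to just in front of the lip and look.

Emit:
{"fn": "arm_command", "kwargs": {
  "series": [
    {"offset":[1.9,0,3],"dr":[0,0,0]},
    {"offset":[3.8,-0.1,6],"dr":[0,0,0]},
    {"offset":[5.6,-0.1,9],"dr":[0,0,0]},
    {"offset":[7.4,-0.1,11.8],"dr":[0,0,0]},
    {"offset":[7.4,-0.1,11.8],"dr":[0,0,0]},
    {"offset":[7.4,-0.1,11.8],"dr":[0,0,0]}
  ]
}}

```text
time: 6.32
tool_pos: [501.7, -76.4, 122.4]
orientation: [0.104, 0.956, -0.028, 0.274]
ft_force: [0.3, -0.2, -0.0]
grip_width: -0.4
```

Run:
```python
from h import *
s=sense(); print(s['joint_pos'].round(2),s['ft_force'].round(1))
T=R.from_quat(s['orientation']).as_matrix(); tip=s['tool_pos']+25*T[:,2]; up=s['tool_pos']-11*T[:,0]
vis=[]
for n,(x0,y0) in dict(side=(270,160),top=(300,150)).items():
    c=capture(n); im=cv2.resize(c['image'],None,fx=5,fy=5,interpolation=cv2.INTER_CUBIC)
    for p,col in((tip,(0,0,255)),(up,(0,255,0)),(s['tool_pos'],(255,0,0))): cv2.circle(im,tuple(((proj(c,p)[0]+.5)*5).astype(int)),4,col,2)
    vis.append(im[y0*5:y0*5+500,x0*5:x0*5+(350 if n=='side' else 450)])
cv2.imwrite('pics/v5.png',np.hstack(vis))
for q in ((-4,-26,0),(-4,-17,0)): print(tgt(q[:2],.40,True,q[2]))
```

```text
[-0.12 -0.09 -1.02  0.08 -0.05  0.08] [ 0.3 -0.2 -0. ]
(array([539.2, -85.2,  96. ]), [-1.8, -0.08, 4.31], [0.0019, 0.0005, -0.0045])
(array([544.3, -86.2, 103.4]), [-2.63, -0.08, 3.96], [0.0019, 0.0005, -0.0045])
```

View pics/v5.png

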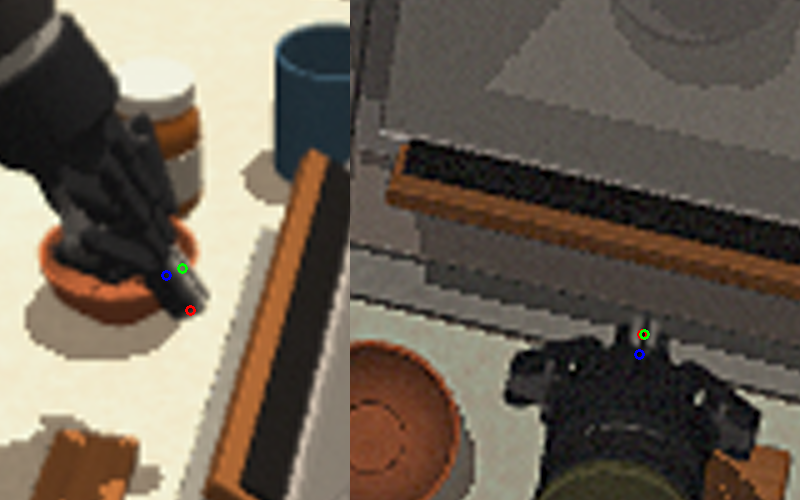

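The side view shows the closed fingertips at about (311,222) full-image, in front of and just below the lip. The calibration overlay agrees. The bowl and rib are clear of the gripper. I'll insert under the lip, then push gently.

Run:
```python
from h import *
for q in ((-11,-30,0),(-11,-18,0),(-11,110,0)): print(tgt(q[:2],.40,True,q[2]))
```

```text
(array([531.4, -83.5,  96.7]), [-1.16, -0.08, 3.83], [0.0019, 0.0005, -0.0045])
(array([538.1, -84.9, 106.6]), [-2.27, -0.08, 3.36], [0.0019, 0.0005, -0.0045])
(array([ 609.9, -100.4,  211.4]), [-14.06, -0.02, -1.62], [0.0019, 0.0005, -0.0045])
```

Emit:
{"fn": "arm_command", "kwargs": {
  "series": [
    {"offset":[-0.4,0,1.3],"dr":[0,0,0]},
    {"offset":[-0.8,-0.1,2.6],"dr":[0,0,0]},
    {"offset":[-1.15,-0.1,3.8],"dr":[0,0,0]},
    {"offset":[-1.15,-0.1,3.8],"dr":[0,0,0]},
    {"offset":[-1.6,-0.1,3.6],"dr":[0,0,0]},
    {"offset":[-2.1,-0.1,3.4],"dr":[0,0,0]},
    {"offset":[-2.6,-0.1,3.2],"dr":[0,0,0]},
    {"offset":[-3.1,-0.1,3.0],"dr":[0,0,0]},
    {"offset":[-3.5,-0.1,2.8],"dr":[0,0,0]},
    {"offset":[-3.5,-0.1,2.8],"dr":[0,0,0]}
  ]
}}

```text
time: 7.68
tool_pos: [544.4, -86.3, 116.4]
orientation: [0.104, 0.956, -0.028, 0.274]
ft_force: [-6.8, 2.4, -0.8]
grip_width: 0.3
```

Run:
```python
from h import *
s=sense(); print(s['joint_pos'].round(2),s['ft_force'].round(1),s['tool_pos'])
T=R.from_quat(s['orientation']).as_matrix(); tip=s['tool_pos']+25*T[:,2]; up=s['tool_pos']-11*T[:,0]
vis=[]
for n,(x0,y0) in dict(side=(270,160),top=(300,150)).items():
    c=capture(n); im=cv2.resize(c['image'],None,fx=5,fy=5,interpolation=cv2.INTER_CUBIC)
    for p,col in((tip,(0,0,255)),(up,(0,255,0)),(s['tool_pos'],(255,0,0))): cv2.circle(im,tuple(((proj(c,p)[0]+.5)*5).astype(int)),4,col,2)
    vis.append(im[y0*5:y0*5+500,x0*5:x0*5+(350 if n=='side' else 450)])
cv2.imwrite('pics/v6.png',np.hstack(vis))
```

```text
[-0.14  0.01 -0.95  0.06 -0.04  0.07] [-6.8  2.4 -0.8] [544.36351294 -86.34312896 116.38634774]
```

View pics/v6.png

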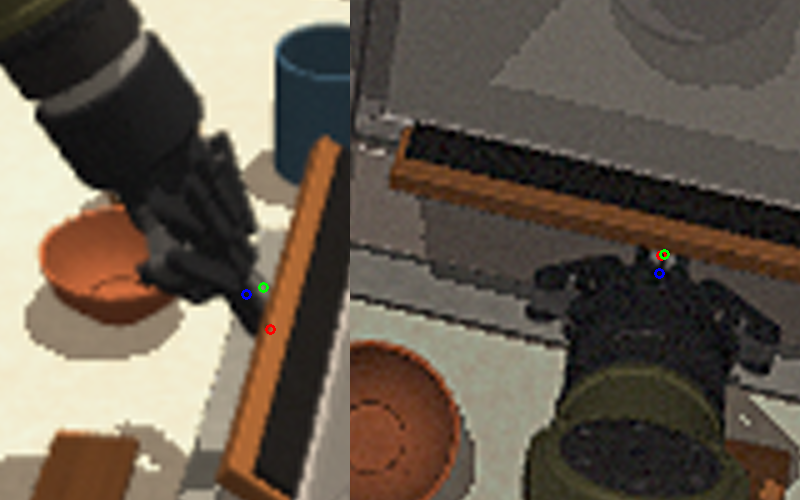

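The fingers are under the lip and the sash has started to move: the left-end corner in the top view shifted up about 3 px. I'll keep pushing up the slope.

Emit:
{"fn": "arm_command", "kwargs": {
  "series": [
    {"offset":[-0.46,0,-0.19],"dr":[0,0,0]},
    {"offset":[-0.92,0,-0.39],"dr":[0,0,0]},
    {"offset":[-1.38,0,-0.58],"dr":[0,0,0]},
    {"offset":[-1.84,0,-0.78],"dr":[0,0,0]},
    {"offset":[-2.3,0,-0.97],"dr":[0,0,0]},
    {"offset":[-2.76,0,-1.17],"dr":[0,0,0]},
    {"offset":[-3.22,0,-1.36],"dr":[0,0,0]},
    {"offset":[-3.68,0,-1.56],"dr":[0,0,0]},
    {"offset":[-4.14,0,-1.75],"dr":[0,0,0]},
    {"offset":[-4.6,0,-1.95],"dr":[0,0,0]},
    {"offset":[-5.06,0,-2.14],"dr":[0,0,0]},
    {"offset":[-5.53,0,-2.33],"dr":[0,0,0]}
  ]
}}

```text
time: 9.28
tool_pos: [577.2, -93.3, 164.6]
orientation: [0.103, 0.956, -0.027, 0.273]
ft_force: [-6.1, 2.6, -3.9]
grip_width: 0.3
```

```bash
cat > chk.py <<'E'
from h import *
# slope height: fit the lip's front face corners is occluded; use the lip mask ends + fixed booth pose, per camera
def slope(p0,show=None):
    C={n:capture(n) for n in('side','top')}; A=axes(p0[3]); out={}
    for n in C:
        M=nets.masks_of('lip',n)[0]['mask']; px=nets.tip_of('pointer_tip',n); e=nets.tip_of('lip_edge',n)
        ss=np.arange(-10,190,1.); sc=[]
        for s in ss:
            q=p0[:3]+s*A[:,2]; m=hullmask(C[n],q+BOX@A.T)*(1-hullmask(C[n],q+STRIP@A.T)); sc.append((np.minimum(m,M)).sum()/np.maximum(m,M).sum())
        i=int(np.argmax(sc)); out[n]=(ss[i],round(sc[i],2))
        print(n,'s',out[n],'ptr',[(np.round(x['pixel'],1).tolist(),round(x['score'],2)) for x in px[:1]],'edge',[np.round(x['pixel'],1).tolist() for x in e[:1]])
    return C
E
python3 - <<'E'
from chk import *
s=sense(); print(s['joint_pos'].round(2),s['ft_force'].round(1),s['tool_pos'])
C=slope(np.load('p0.npy')); v=[]
cv2.imwrite('pics/v7.png',np.hstack([cv2.resize(C[n]['image'][y:y+120,x:x+w],None,fx=4.5,fy=4.5,interpolation=cv2.INTER_CUBIC) for n,x,y,w in(('side',285,130,75),('top',300,110,100))]))
E
```

```text
[-0.14 -0.01 -0.82  0.2  -0.03  0.06] [-6.1  2.6 -3.9] [577.23928187 -93.34394604 164.58298862]
side s (np.float64(71.0), np.float64(0.86)) ptr [([366.2, 151.2], 0.7)] edge [[337.5, 203.3]]
top s (np.float64(189.0), np.float64(0.11)) ptr [([315.4, 139.5], 0.65)] edge [[366.6, 178.4]]
```

View pics/v7.png

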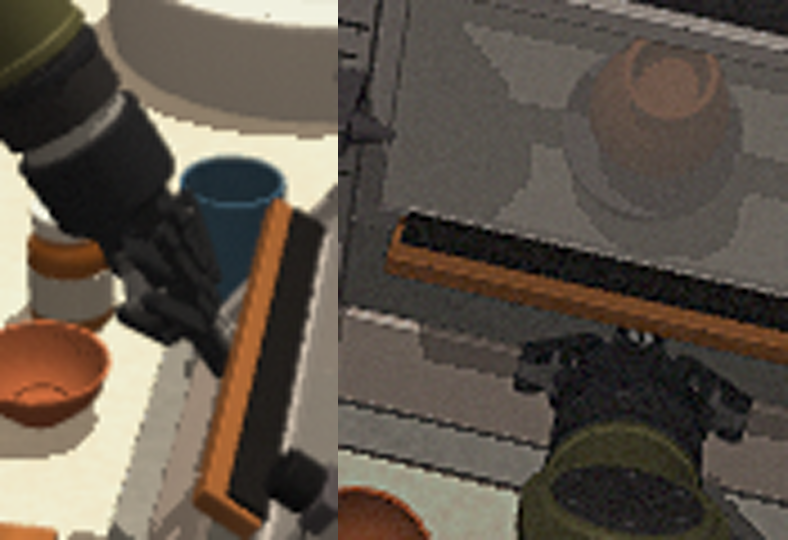

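Emit:
{"fn": "arm_command", "kwargs": {
  "series": [
    {"offset":[-0.46,0,-0.19],"dr":[0,0,0]},
    {"offset":[-0.92,0,-0.39],"dr":[0,0,0]},
    {"offset":[-1.38,0,-0.58],"dr":[0,0,0]},
    {"offset":[-1.84,0,-0.78],"dr":[0,0,0]},
    {"offset":[-2.3,0,-0.97],"dr":[0,0,0]},
    {"offset":[-2.76,0,-1.17],"dr":[0,0,0]},
    {"offset":[-3.22,0,-1.36],"dr":[0,0,0]},
    {"offset":[-3.68,0,-1.56],"dr":[0,0,0]},
    {"offset":[-4.14,0,-1.75],"dr":[0,0,0]},
    {"offset":[-4.6,0,-1.95],"dr":[0,0,0]},
    {"offset":[-5.06,0,-2.14],"dr":[0,0,0]},
    {"offset":[-5.53,0,-2.33],"dr":[0,0,0]}
  ]
}}

```text
time: 11.18
tool_pos: [610.9, -100.5, 213.7]
orientation: [0.103, 0.956, -0.027, 0.273]
ft_force: [-8.9, 5.0, -2.5]
grip_width: 0.1
```

```bash
cat > fin.py <<'E'
from chk import *
def booth_free_slope(p0,k=4):
    """average k frames; per camera, allow small in-image shift of the model; return lip height s and pointer s"""
    A=axes(p0[3]); res={}
    for n in('side','top'):
        ims=[];px=[];M=[]
        for _ in range(k):
            c=capture(n); ims.append(c['image'].astype(float)); r=nets.tip_of('pointer_tip',n)
            if r: px.append(r[0]['pixel'])
            m=nets.masks_of('lip',n); 
            if m: M.append(m[0]['mask'].astype(float))
        im=np.mean(ims,0); c['image']=im.astype(np.uint8); M=np.mean(M,0)
        res[n]=(c,M,np.median(px,0))
        print(n,'ptr',np.round(np.median(px,0),2),'spread',np.ptp(px,axis=0).round(1),'mask px',M.sum())
    return res
E
python3 - <<'E'
from fin import *
s=sense(); print(s['joint_pos'].round(2),s['ft_force'].round(1),s['tool_pos'])
p=np.load('p0.npy'); r=booth_free_slope(p); A=axes(p[3])
for n in r:
    c,M,px=r[n]
    print(n,fitptr({n:c},{n:px},p))
    m=(M>.5); ys,xs=np.nonzero(m); print('bbox',xs.min(),xs.max(),ys.min(),ys.max())
    pp,e=fitlip({n:c},{n:M},np.r_[p[:3]+A[:,2]*131,p[3]],(0,1,2)); print('fit',pp,e,(A.T@(pp[:3]-p[:3])).round(1))
im=[cv2.resize(r[n][0]['image'][y:y+h,x:x+w],(w*9,h*9),interpolation=cv2.INTER_CUBIC) for n,x,y,w,h in(('side',335,125,44,60),('top',300,120,44,60))]
cv2.imwrite('pics/v8.png',np.hstack(im))
E
```

```text
[-0.15 -0.   -0.69  0.34 -0.03  0.06] [-8.9  5.  -2.5] [ 610.8940602  -100.5106588   213.65322821]
side ptr [364.   153.25] spread [2.2 2.7] mask px 500.5
top ptr [312.1  137.85] spread [3.4 1.8] mask px 1020.3333333333335
side {'side': (np.float64(156.8), np.float64(0.55))}
bbox 344 361 161 232
fit [ 6.33961978e+02 -6.40731178e+01  1.93132975e+02 -2.09374601e-01] 0.07068927008843352 [ 12.4  36.9 109.1]
top {'top': (np.float64(163.1), np.float64(2.1))}
bbox 313 437 142 179
fit [ 6.28848161e+02 -1.08571654e+02  2.13755683e+02 -2.09374601e-01] 0.06759429316504433 [  4.1  -7.7 128.5]
```

View pics/v8.png

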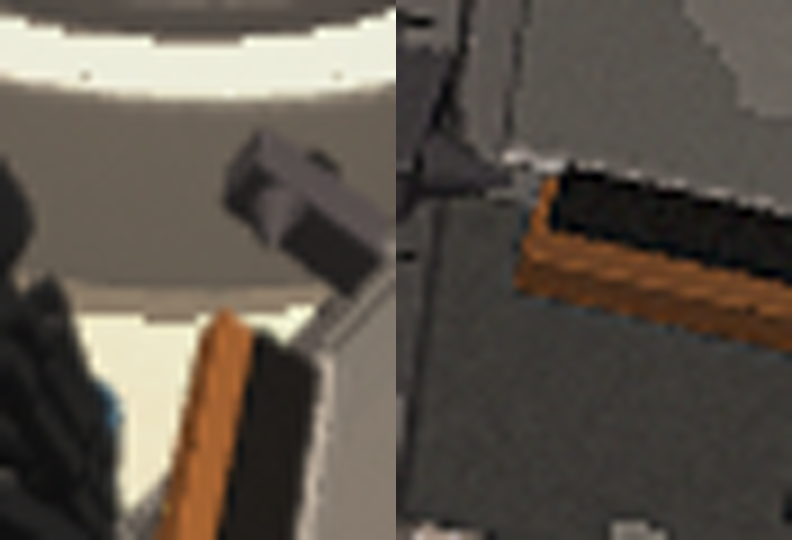

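The top view puts the cone tip at about (312.3,139.8). The lip's outer-edge left end, mid-thickness, is at about (313.5,149). The lip is still below the mark. I'll compute the gap within each view separately, so the calibration offset cancels.

```bash
cat > gap.py <<'E'
from fin import *
def gap(s0,tips,k=3,tag=None):
    p=np.load('p0.npy'); p[3]=-.213; A=axes(p[3]); r=booth_free_slope(p,k); vis=[]
    for n in r:
        c,M,px=r[n]; q0=np.r_[[557,-89,115]+A[:,2]*s0,p[3]]
        pp,e=fitlip({n:c},{n:M},q0,(0,1,3)); B=axes(pp[3]); B=np.c_[B[:,0],B[:,1],A[:,2]]
        E=pp[:3]+154*axes(pp[3])[:,1]; print(n,'yaw',round(pp[3],3),'err',round(e,3),'edge end',proj(c,E).round(2),'px/mm along z',((proj(c,E+10*A[:,2])-proj(c,E))/10).round(3))
        for nm,t in(('net',px),('eye',tips[n])):
            J=np.c_[(proj(c,E+A[:,2])-proj(c,E))[0],(proj(c,E+A[:,1])-proj(c,E))[0]]
            print('   ',nm,np.round(t,1),'dz,dy(solve)',np.linalg.solve(J,np.array(t)-proj(c,E)[0]).round(1),'dz(proj)',round(float(J[:,0]@(np.array(t)-proj(c,E)[0])/(J[:,0]@J[:,0])),1))
        x0,y0=int(tips[n][0])-18,int(tips[n][1])-18
        im=c['image'][y0:y0+40,x0:x0+40].astype(float); im=np.clip((im-20)*(2.0 if n=='side' else 1.8),0,255).astype(np.uint8)
        im=cv2.resize(im,(400,400),interpolation=cv2.INTER_CUBIC)
        for P,col in((E,(0,255,0)),): cv2.drawMarker(im,tuple(((proj(c,P)[0]-[x0,y0]+.5)*10).astype(int)),col,0,10,1)
        cv2.polylines(im,[((proj(c,[pp[:3]+154*axes(pp[3])[:,1],pp[:3]-140*axes(pp[3])[:,1]])-[x0,y0]+.5)*10).astype(np.int32)],False,(0,255,0),1)
        vis.append(im)
    if tag: cv2.imwrite(f'pics/{tag}.png',np.hstack(vis))
E
python3 - <<'E'
from gap import *
gap(131,dict(side=(364.3,151.2),top=(312.3,139.8)),3,'v9')
E
```

```text
side ptr [363.8 152. ] spread [0.6 2.6] mask px 497.3333333333333
top ptr [313.6 137.8] spread [2.3 0.7] mask px 885.3333333333334
side yaw -0.21 err 0.142 edge end [[359.16 158.98]] px/mm along z [[ 0.222 -0.244]]
    net [363.8 152. ] dz,dy(solve) [18.5 15.1] dz(proj) 25.2
    eye [364.3 151.2] dz,dy(solve) [20.5 17.2] dz(proj) 28.0
top yaw -0.203 err 0.149 edge end [[311.26 148.72]] px/mm along z [[ 0.051 -0.322]]
    net [313.6 137.8] dz,dy(solve) [34.5 -1.5] dz(proj) 34.4
    eye [312.3 139.8] dz,dy(solve) [27.6  0.9] dz(proj) 27.7
```

View pics/v9.png

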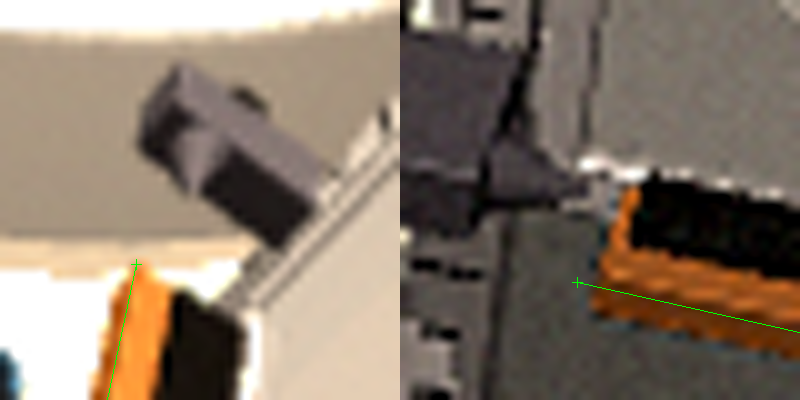

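The cone tip is at about (365,152) in the side view and (312.5,139.5) in the top view. Both give a gap of about 28 mm along the slope. I'll push 24 mm and then measure again.

Emit:
{"fn": "arm_command", "kwargs": {
  "series": [
    {"offset":[-0.46,0,-0.19],"dr":[0,0,0]},
    {"offset":[-0.92,0,-0.39],"dr":[0,0,0]},
    {"offset":[-1.38,0,-0.58],"dr":[0,0,0]},
    {"offset":[-1.84,0,-0.78],"dr":[0,0,0]},
    {"offset":[-2.03,0,-0.86],"dr":[0,0,0]},
    {"offset":[-2.21,0,-0.93],"dr":[0,0,0]},
    {"offset":[-2.21,0,-0.93],"dr":[0,0,0]},
    {"offset":[-2.21,0,-0.93],"dr":[0,0,0]}
  ]
}}

```text
time: 14.28
tool_pos: [624.7, -103.5, 233.7]
orientation: [0.103, 0.956, -0.027, 0.273]
ft_force: [-9.4, 4.7, -1.4]
grip_width: -0.3
```

Run:
```python
from gap import *
s=sense(); print(s['ft_force'].round(1),s['tool_pos'])
gap(155,dict(side=(365,152),top=(312.5,139.5)),4,'v10')
```

```text
[-9.4  4.7 -1.4] [ 624.67724307 -103.45811674  233.69330726]
side ptr [365.7 151.8] spread [31.9 41.4] mask px 548.25
top ptr [312.6  137.85] spread [2.2 2. ] mask px 942.25
side yaw -0.209 err 0.082 edge end [[364.31 153.33]] px/mm along z [[ 0.228 -0.25 ]]
    net [365.7 151.8] dz,dy(solve) [6.1 0.1] dz(proj) 6.1
    eye [365 152] dz,dy(solve) [2.4 4.6] dz(proj) 4.3
top yaw -0.208 err 0.111 edge end [[311.43 140.66]] px/mm along z [[ 0.052 -0.332]]
    net [312.6 137.8] dz,dy(solve) [ 9.  -1.7] dz(proj) 8.9
    eye [312.5 139.5] dz,dy(solve) [ 4.1 -2.1] dz(proj) 3.9
```

View pics/v10.png

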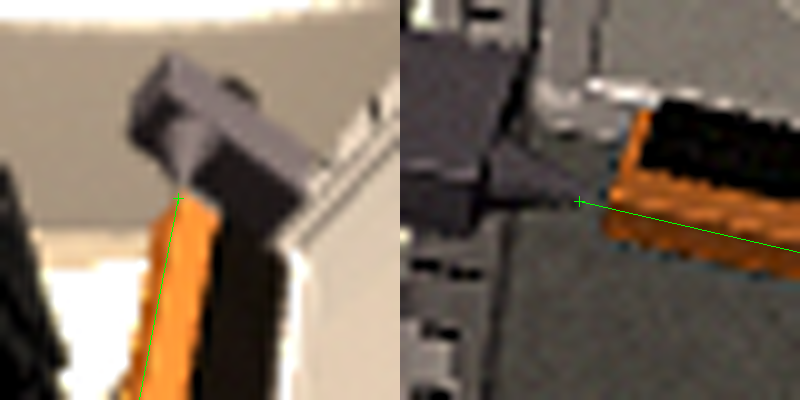

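In the side view the lip end now almost meets the cone tip. In the top view the edge line passes just under the tip. The estimates of the remaining gap average about 3.3 mm (range 2.7 to 4.3). I'll push that, then look again while still in contact.

Emit:
{"fn": "arm_command", "kwargs": {
  "series": [
    {"offset":[-0.1,0,-0.04],"dr":[0,0,0]},
    {"offset":[-0.2,0,-0.08],"dr":[0,0,0]},
    {"offset":[-0.3,0,-0.13],"dr":[0,0,0]},
    {"offset":[-0.3,0,-0.13],"dr":[0,0,0]},
    {"offset":[-0.3,0,-0.13],"dr":[0,0,0]}
  ]
}}

```text
time: 16.1
tool_pos: [626.4, -103.8, 236.3]
orientation: [0.103, 0.956, -0.027, 0.273]
ft_force: [-8.7, 5.1, -1.4]
grip_width: 0.2
```

Run:
```python
from gap import *
s=sense(); print(s['ft_force'].round(1),s['tool_pos'])
gap(158.5,dict(side=(365,152),top=(312.9,140.1)),5,'v11')
```

```text
[-8.7  5.1 -1.4] [ 626.40866196 -103.79339864  236.25330728]
side ptr [364.7 152.6] spread [103.4 200. ] mask px 516.5999999999999
top ptr [313.8 138.1] spread [161.5 125.9] mask px 962.6000000000001
side yaw -0.209 err 0.12 edge end [[364.87 152.52]] px/mm along z [[ 0.228 -0.251]]
    net [364.7 152.6] dz,dy(solve) [-0.9  0.9] dz(proj) -0.5
    eye [365 152] dz,dy(solve) [0.2 3. ] dz(proj) 1.4
top yaw -0.209 err 0.418 edge end [[312.33 139.74]] px/mm along z [[ 0.052 -0.333]]
    net [313.8 138.1] dz,dy(solve) [ 5.8 -2.8] dz(proj) 5.5
    eye [312.9 140.1] dz,dy(solve) [-0.7 -1.5] dz(proj) -0.8
```

View pics/v11.png

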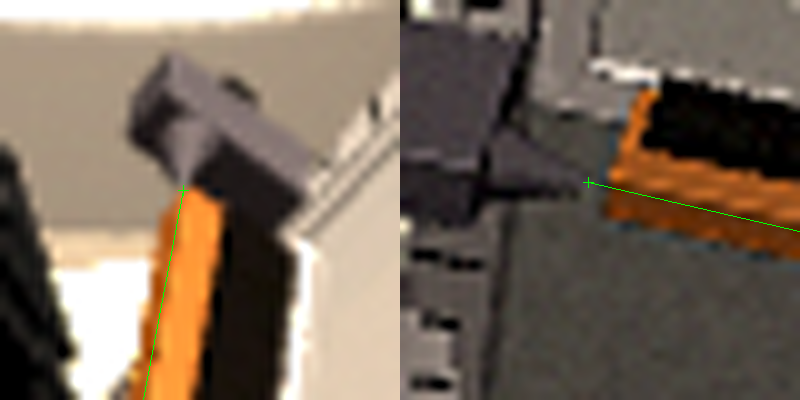

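The side marker sits on the cone tip. The top fit was skewed by one bad mask frame, but shifting the earlier line by the 3 mm move puts it within about 1 mm of the tip. I'll let go by dropping back down the slope, then out.

Emit:
{"fn": "arm_command", "kwargs": {
  "series": [
    {"offset":[0.4,0,0.17],"dr":[0,0,0]},
    {"offset":[1.1,0,0.46],"dr":[0,0,0]},
    {"offset":[1.6,0,-0.7],"dr":[0,0,0]},
    {"offset":[2.2,0,-2.2],"dr":[0,0,0]},
    {"offset":[2.8,0,-3.7],"dr":[0,0,0]},
    {"offset":[3.3,0,-5.0],"dr":[0,0,0]},
    {"offset":[3.3,0,-5.0],"dr":[0,0,0]},
    {"offset":[3.3,0,-5.0],"dr":[0,0,0]}
  ]
}}

```text
time: 18.6
tool_pos: [575.0, -93.6, 262.8]
orientation: [0.104, 0.955, -0.028, 0.275]
ft_force: [0.3, -0.0, 0.9]
grip_width: -0.1
```

```bash
sed -i 's/M=np.mean(M,0)/M=np.median(M,0)/' fin.py
python3 - <<'E'
from gap import *
s=sense(); print(s['time'],s['ft_force'].round(1),s['tool_pos'])
gap(158.5,dict(side=(365,152),top=(312.8,140.1)),5,'v12')
E
```

```text
18.6 [ 0.3 -0.   0.9] [574.9636046  -93.60599698 262.81105613]
side ptr [364.3 153.8] spread [3.1 3. ] mask px 516.0
top ptr [311.7 136.7] spread [56.9 94.9] mask px 962.0
side yaw -0.211 err 0.117 edge end [[365.15 152.27]] px/mm along z [[ 0.228 -0.251]]
    net [364.3 153.8] dz,dy(solve) [-3.1 -4.7] dz(proj) -5.0
    eye [365 152] dz,dy(solve) [-1.1  3.5] dz(proj) 0.3
top yaw -0.207 err 0.102 edge end [[313.37 140.08]] px/mm along z [[ 0.053 -0.333]]
    net [311.7 136.7] dz,dy(solve) [8.7 5.1] dz(proj) 9.2
    eye [312.8 140.1] dz,dy(solve) [-0.4  1.3] dz(proj) -0.3
```

View pics/v12.png

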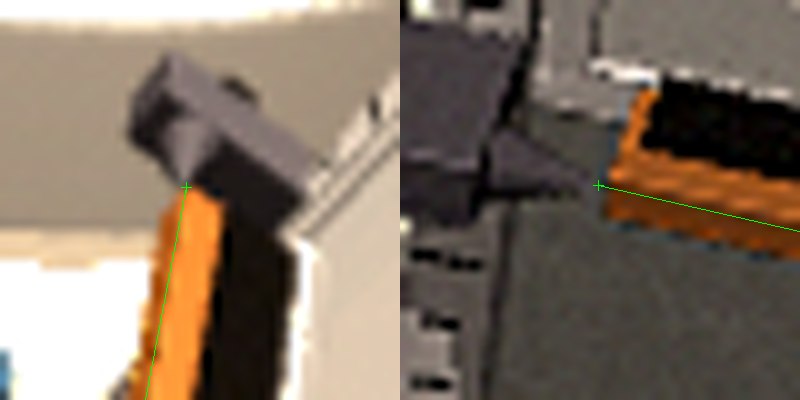

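Run:
```python
from h import *
print(sense()['qvel'].round(3)); print(env.job_done())
```

```text
[ 0.001 -0.     0.002 -0.002  0.001  0.   ]
the job is handed in; nothing more can be done
None
```

I pushed the sash up from beneath the lip with the closed fingers, about 158 mm up the slope. I then dropped the fingers clear, backed the tool out about 60 mm, and handed the job in at 18.6 s.

- **Height:** after letting go, the lip's outer edge and the pointer tip agreed within about 1 mm along the slope. That was +0.3 mm in the side view and −0.3 mm in the top view, using a tip position I read by eye in the pictures.
- **Disagreement:** the network's own pointer-tip readings were noisy and did not agree with this (−5 mm side, +9 mm top). I went by the pictures instead. Up to about 2–3 mm of error cannot be ruled out, as one pixel is about 3 mm.
- **Contact:** the wrist force read under 12 N at each check during the push. It was about 1 N after release, with the arm still.
- **Other things:** I never closed on the lip or went above it. The pointer looked unmoved in the last close-ups. The bowl and rib looked undisturbed in the working views, but I did not check every loose object again after backing out.

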